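# Slide the pot tray into the travel paint box and hold its cover over the screw holes

### The job

Slide the loaded pot tray by its fin along the bench into the mouth of the travel paint box until it is fully home against the back wall, all four pots still standing in it. Then pick up the cover plate by its handle and hold it level and still over the box, about 15 mm above the wall tops and touching nothing, so that each of the four threaded holes can be seen whole through a hole of the plate, ready for the painter to put in the screws. Finish while holding the cover there, do not set it down or let go, and knock over none of the bottles, tubs or the mug.

Things in the scene. Friction and masses are not known exactly. Their poses are not given: they have to be found in the camera images.
- holder: travel paint box fixed to the bench: open-topped, floorless frame, two pale wooden side walls (28 thick, 70 high, 140 long along x, inner faces 118 apart), back wall at the +x end (inner face at x=58), mouth at the -x end (x=-70). Origin on the bench at the centre of the 140 x 174 outline; x points from mouth to back wall, z up (sizes in mm)
- holder_mouth (a point): middle of the box's mouth, on the bench, at x=-70 of the holder. Flared metal guides 30 high stand beside it and reach out to x=-97. Inside, a 6 wide metal lip runs along each side wall 32 to 38 above the bench, over the tray's edges: the tray goes in only by sliding along the bench (sizes in mm)
- tray: loose plywood pot tray, block 130 (x) x 110 x 22 with four pockets 14 deep for the pots; a 12-high tongue at its -x end bears an upright fin. Origin: centre of the block's underside; x points away from the fin, the way it slides in. Fully home its +x face meets the back wall, origin then at x=-7, y=0 of the holder. About 0.6 kg with pots (varies) (sizes in mm)
- tray_fin (a point): grip point on the tray's upright fin (12 thick along the tray's y, 32 long along its x, top 60 above the bench), 100 from the tray's origin towards -x and 42 above its underside; axes as the tray (sizes in mm)
- cover: loose cover plate, aluminium 140 (x) x 174 (y) x 5, four 18 dia holes near its corners and a dark bar handle across the middle; lies flat on the bench, handle up. About 0.3 kg (varies). Origin: centre of the underside, z up. The hole pattern is the same after half a turn; either way round will do (sizes in mm)
- cover_handle (a point): middle of the cover's bar handle, 38 above the plate's underside, over its centre (the centre of mass); the bar is 12 wide (along the cover's y), 16 high and 80 long along the cover's x, clear gap of 25 between it and the plate (sizes in mm)
- cover_hole0 (a point): centre of an 18 dia hole in the cover at its underside, at x=-56, y=-73 of the cover (sizes in mm)
- cover_hole1 (a point): centre of an 18 dia hole in the cover at its underside, at x=56, y=-73 of the cover (sizes in mm)
- cover_hole2 (a point): centre of an 18 dia hole in the cover at its underside, at x=56, y=73 of the cover (sizes in mm)
- cover_hole3 (a point): centre of an 18 dia hole in the cover at its underside, at x=-56, y=73 of the cover (sizes in mm)
- thread0 (a point): mouth of a 6 mm threaded hole in a round brass insert in the top of a holder wall, at x=-56, y=-73, z=70 of the holder (sizes in mm)
- thread1 (a point): mouth of a 6 mm threaded hole in a round brass insert in the top of a holder wall, at x=56, y=-73, z=70 of the holder (sizes in mm)
- thread2 (a point): mouth of a 6 mm threaded hole in a round brass insert in the top of a holder wall, at x=56, y=73, z=70 of the holder (sizes in mm)
- thread3 (a point): mouth of a 6 mm threaded hole in a round brass insert in the top of a holder wall, at x=-56, y=73, z=70 of the holder (sizes in mm)
- pot0: grey paint pot with black lid, 40 dia x 46 tall, standing loose in a pocket of the tray (its foot 8 above the tray's underside); origin at its foot, z up (sizes in mm)
- pot1: grey paint pot with black lid, 40 dia x 46 tall, standing loose in a pocket of the tray (its foot 8 above the tray's underside); origin at its foot, z up (sizes in mm)
- pot2: grey paint pot with black lid, 40 dia x 46 tall, standing loose in a pocket of the tray (its foot 8 above the tray's underside); origin at its foot, z up (sizes in mm)
- pot3: grey paint pot with black lid, 40 dia x 46 tall, standing loose in a pocket of the tray (its foot 8 above the tray's underside); origin at its foot, z up (sizes in mm)
- oil_bottle: bystander: closed amber glass bottle, 60 dia x 150 tall; origin at its foot, z up (sizes in mm)
- turps_bottle: bystander: closed clear glass bottle, 54 dia x 130 tall; origin at its foot, z up (sizes in mm)
- tub_a: bystander: squat paint tub, 64 dia x 45 tall; origin at its foot, z up (sizes in mm)
- tub_b: bystander: squat paint tub, 64 dia x 45 tall; origin at its foot, z up (sizes in mm)
- tub_c: bystander: squat paint tub, 56 dia x 40 tall; origin at its foot, z up (sizes in mm)
- mug: bystander: white mug, 76 dia x 85 tall; origin at its foot, z up (sizes in mm)
There are look-alikes about, which are no part of the job. Of the things that look like the cover, take the one that is farthest from the robot's base at the start. Leave any turquoise look-alike of the pot3 alone.

How it is judged:
By the outcome, as a careful person would: the job done as asked, in the order asked, and still so for the second after the job is handed in, while the arm keeps its last pose, push and grip.
It also fails if it takes over 67 s, if anything falls off the work surface, if the arm or the gripper's body presses on something with over 40 N, if the wrist force passes 120 N, or if a joint passes its speed limit or range.

### The arm

A 6-joint arm with a two-finger parallel gripper is mounted at the origin on the work surface. World frame = base frame: x ahead of the robot, y to its left, z up, the work surface at z = 0. Lengths are in m, angles in degrees, forces in N, time in s.
With the tool pointing down it reaches from about 0.35 to 0.8 m from the base axis. Payload 7.3 kg.
Tool frame: the origin (TCP) lies on the centre line of the jaws, within the pads' length; the fingertips stand 19 mm ahead of it and the grasp point (between the pads) is the TCP (robot.tips_ahead is the distance from the TCP to the fingertips, in m); z points along the fingers, y is the line along which they close (so a half turn about z gives the same grasp; the last joint's range is limited). The gripper opens to 85 mm and grips with 20 to 120 N. Pads are 22 mm wide; open, the fingers measure 114 mm over their backs; the gripper's body (76 mm by 85 mm) begins 54 mm behind the grasp point. The pads swing forward as they close: fully open they stand 13 mm farther back than shut.
Start: joints at [55.29, 19.595, 87.324, -0, 73.075, -8.365], TCP at [0.233, 0.47, 0.25] pointing down, gripper open.
Joint ranges: [-145.02, 145.02], [-44.19, 115.74], [2.07, 154.8], [-57.11, 237.11], [16.16, 152.29], [-177.93, 177.93]. Speed limits (degrees/s): [147.25, 147.25, 180, 180, 180, 180].

### API

Orientations are given as [roll, pitch, yaw] about the fixed x, y, z axes, in that order (R = Rz(yaw) Ry(pitch) Rx(roll)).
In Python, from plant import robot gives the robot as it stands.
- The arm moves only by the tool carry_out, never from a script. Its argument "rows" is one flat list of numbers, 5 for each row, row after row: the opening, from 0 (shut) to 1 (fully open), then the shift along the tool's x, y, z each as a share of 0.5 m, from -1 to 1, then the turn about the tool's z as a share of 2 rad, from -1 to 1. A call has 1 to 5 rows; each row is the pose to reach, as a shift and turn from the pose commanded when the call began, along the tool's axes at that moment; what a row does not reach only later rows make up. A row lasts 1/8 s, in which the tool goes at most 62.5 mm and 10.7 degrees, less where a joint would pass 70% of its speed; a pose out of reach is approached as far as the arm can. A call with a number of a shift or a turn outside -1 to 1 is refused whole. A call with a gripper value outside its range is refused whole. The fingers move at their own pace and stop on an object; "squeeze" is the grip in N (left out, the last holds). Time passes only in rows, so rows that repeat a pose let the fingers close. It gives the time, the measured TCP pose, the force, the opening and the grip force at its end, in the units of the state.
- robot.observe(): the state, without advancing time (a new reading comes with each control period).
- robot.read_camera(name): name is "scene" or "top" or "wrist"; returns (picture, depth): 480x640x3 uint8, red, green, blue; 480x640 float32, m along the optical axis (not along the pixel's ray), 0 where there is no reading.
- robot.camera_model(name): a dict with "intrinsics" (3x3 intrinsics, pixels), "extrinsics" (4x4, takes a point from camera to world coordinates); the wrist camera has in their place "mount" (4x4, takes a point from camera to tool coordinates, whose origin is the TCP and whose axes are the flange's). Camera axes: x right, y down, z forward; pixel columns grow to the right and rows downward; lengths in m; the calibration is good to about 2 mm. A picture is of the moment at which its call begins: read the wrist's pose just before it. camera_model takes no time and is no camera call.
- robot.job_done(): hands the job in; it is judged then, once.
The state is a dict: "time": time; "q": joint angles; "qvel": joint speeds; "joint_torque": joint torques, N m; "tool_pos": TCP position; "ee_rot": TCP orientation; "ft_force": force on the tool from outside, world axes, zero at the start; "ft_torque": the same for the moment, N m; "opening": opening from 0.0 (shut) to 1.0 (fully open); "grasp_force": force on a finger pad.
Only numpy, scipy, OpenCV 4.12 (cv2) and the standard library are available. Lean on these libraries where they do the work, as an engineer would, in place of code of your own. Each camera call takes 0.05 s, during which the arm holds its last target. There are 200 camera calls.

## Working session

There is one attempt and no reset: what is moved stays moved. The work goes in short steps, Python scripts to look and compute and a tool call to move; the robot and the scene stay as the last step left them, time stands still between calls to the robot, and variables do not carry over. Pictures are saved under pics/ and viewed, at most 10 in all, crops included, and the job is handed in when it is done.

Besides the shell and the picture viewer there is one more tool, called after ">>>" as name(argument=value, ...) on one line, values as JSON. carry_out: Moves the arm, as the interface text tells. Its arguments: {"type":"object","properties":{"rows":{"type":"array"},"squeeze":{"type":"number"}},"required":["rows"]}

```bash
mkdir -p pics; ls
cat > h.py <<'E'
import numpy as np, cv2
from plant import robot
def snap(n,f):
    p,d=robot.read_camera(n); cv2.imwrite(f'pics/{f}.png',p[:,:,::-1]); np.savez(f'pics/{f}.npz',p=p,d=d); return p,d
E
python3 - <<'E'
from h import *
print(robot.observe())
snap('top','top0'); snap('scene','scene0')
for n in('top','scene','wrist'): print(robot.camera_model(n))
E
```

```text
pics
{'time': 0.0, 'q': array([ 5.52877607e+01,  1.96369842e+01,  8.73790106e+01,  1.14611926e-03,
        7.30759355e+01, -8.36644206e+00]), 'qvel': array([ 0.03767344, -0.02723383, -0.01067432, -0.0081156 , -0.01902886,
        0.04303454]), 'joint_torque': array([ 1.05058611e-03, -4.33676755e+01, -2.46013337e+01, -9.92427294e-05,
        7.91201106e-03, -1.85015949e-07]), 'tool_pos': array([0.23274886, 0.4701519 , 0.24961015]), 'ee_rot': array([-1.79909208e+02, -1.44604601e-02,  1.53653857e+02]), 'ft_force': array([0.08480328, 0.59163506, 0.48646225]), 'ft_torque': array([-0.0005272 ,  0.07687593,  0.04027881]), 'grasp_force': 0.0, 'opening': 0.9999479549023251}
{'intrinsics': array([[473.57650162,   0.        , 320.57880754],
       [  0.        , 473.57650162, 238.18152587],
       [  0.        ,   0.        ,   1.        ]]), 'extrinsics': array([[ 0.01748084, -0.98244602,  0.18572623,  0.28404056],
       [-0.99983989, -0.01646602,  0.0070053 , -0.0547053 ],
       [-0.00382416, -0.18581895, -0.98257656,  1.39235423],
       [ 0.        ,  0.        ,  0.        ,  1.        ]
[... 254 characters left out ...]
  [ 0.97019581,  0.15713147, -0.18447168,  0.1668591 ],
       [-0.01977612, -0.7073839 , -0.70655284,  0.89483635],
       [ 0.        ,  0.        ,  0.        ,  1.        ]])}
{'intrinsics': array([[430.21329808,   0.        , 318.47182722],
       [  0.        , 430.21329808, 237.0299847 ],
       [  0.        ,   0.        ,   1.        ]]), 'mount': array([[-6.66405955e-04, -9.45492874e-01, -3.25642107e-01,
         8.55780046e-02],
       [ 9.99999772e-01, -5.95864221e-04, -3.16360898e-04,
        -7.80016352e-04],
       [ 1.05078494e-04, -3.25642244e-01,  9.45493055e-01,
        -1.23445437e-01],
       [ 0.00000000e+00,  0.00000000e+00,  0.00000000e+00,
         1.00000000e+00]])}
```

View pics/top0.png

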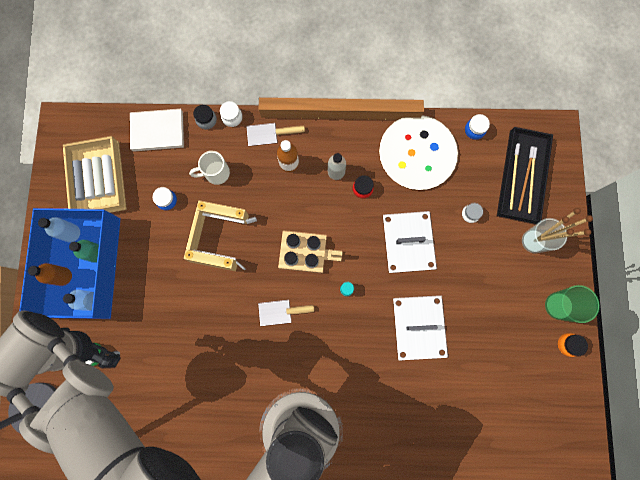

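View pics/scene0.png

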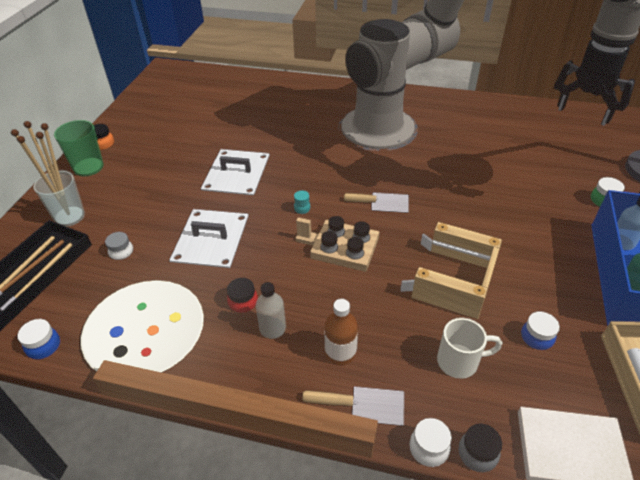

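Cover candidates are the plates at (410,241) and (420,327) in the top view; the base is near (300,435), so (410,241) is the farther one. The tray is the one with the fin at (335,255), holding four dark pots at (290..315, 240..260). The turquoise look-alike at (347,289) is to be left alone. Holder is at (218,235), mouth to the right. Next, close crops of holder/tray and the cover.

Run:
```python
import cv2
p=cv2.imread('pics/top0.png')
a=cv2.resize(p[190:310,175:375],None,fx=4,fy=4,interpolation=cv2.INTER_CUBIC); cv2.imwrite('pics/c1.png',a)
a=cv2.resize(p[200:290,370:450],None,fx=6,fy=6,interpolation=cv2.INTER_CUBIC); cv2.imwrite('pics/c2.png',a)
```

```text
(no output)
```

View pics/c1.png

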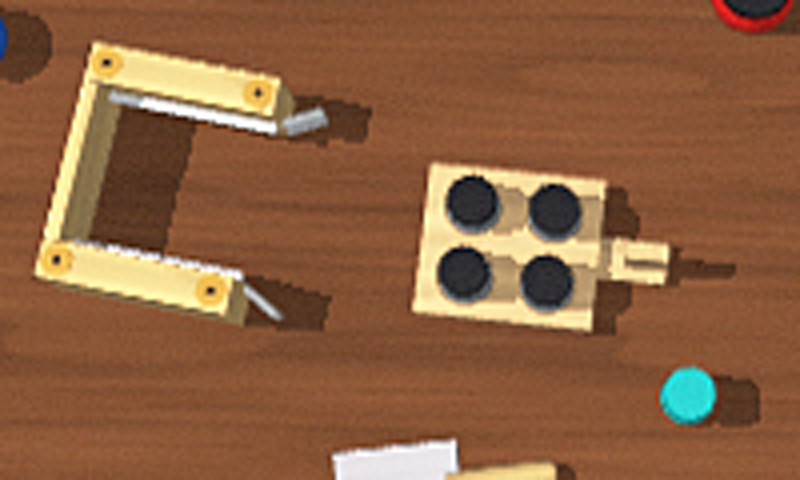

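View pics/c2.png

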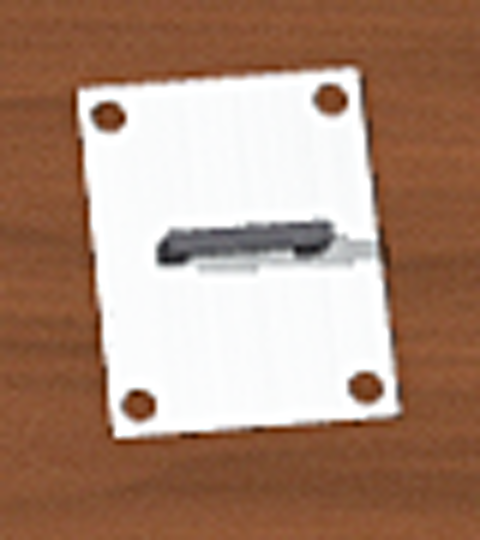

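```bash
cat >> h.py <<'E'
def plane(M,T,uv,z):
    """pixels -> world points on plane z"""
    uv=np.atleast_2d(np.array(uv,float)); r=np.c_[uv,np.ones(len(uv))]@np.linalg.inv(M).T@T[:3,:3].T
    o=T[:3,3]; return o+r*((z-o[2])/r[:,2])[:,None]
def fit(loc,W):
    """planar rigid fit -> origin xy, yaw deg, residuals mm"""
    loc=np.array(loc,float);W=np.array(W)[:,:2]
    a=loc[:,0]+1j*loc[:,1];b=W[:,0]+1j*W[:,1]
    e=np.vdot(a-a.mean(),b-b.mean());s=abs(e)/np.vdot(a-a.mean(),a-a.mean()).real;e/=abs(e)
    o=b.mean()-e*a.mean();r=abs(b-o-e*a)*1e3
    return np.array([o.real,o.imag]),np.degrees(np.angle(e)),s,r.round(1)
def cam(n):
    m=robot.camera_model(n)
    if 'mount' in m:
        from scipy.spatial.transform import Rotation as R
        s=robot.observe();T=np.eye(4);T[:3,:3]=R.from_euler('xyz',s['ee_rot'],degrees=True).as_matrix();T[:3,3]=s['tool_pos']
        return m['intrinsics'],T@m['mount']
    return m['intrinsics'],m['extrinsics']
TH=np.array([[-56,-73],[56,-73],[56,73],[-56,73]])*1e-3
def un(p,k,o): return (np.array(p,float)+.5)/k-.5+o
E
python3 - <<'E'
from h import *
M,T=cam('top'); o=[175,190]
H=plane(M,T,un([(258,93),(106,63),(57,260),(211,291)],4,o),.07)
print('holder',fit(TH,H))
W=plane(M,T,un([(606,180),(432,163),(413,312),(592,330)],4,o),.022)
print('tray',fit(np.array([[-65,-55],[65,-55],[65,55],[-65,55]])*1e-3,W))
C=plane(M,T,un([(331,100),(109,116),(139,405),(365,387)],6,[370,200]),.003)
print('cover',fit(TH,C))
print(plane(M,T,un([(640,262)],4,o),.06))
for n,uv,z in[('turq',(347,289),.05),('oil',(288,142),.15),('turps',(337,155),.13),('redtub',(364,187),.045),('mug',(211,166),.085),('blue',(164,198),.04),('knife',(274,313),0),('knife handle',(303,310),.015)]: print(n,plane(M,T,uv,z)[0,:2])
E
```

```text
holder (array([0.54230033, 0.25818352]), np.float64(79.75905001186285), np.float64(1.001501232974667), array([0.2, 0.5, 0.2, 0.3]))
tray (array([0.50380531, 0.00793614]), np.float64(85.21650951013277), np.float64(1.0057678162079116), array([0.9, 0.8, 0.9, 0.9]))
cover (array([ 0.54145054, -0.30811189]), np.float64(95.30313261517462), np.float64(0.998323299109894), array([0.2, 0.1, 0.2, 0.4]))
[[ 0.48752219 -0.08600139  0.06      ]]
turq [ 0.39284652 -0.12236782]
oil [0.78916949 0.04937277]
turps [ 0.76090177 -0.08761947]
redtub [ 0.6947578  -0.17069476]
mug [0.73852145 0.27559062]
blue [0.65282713 0.42007363]
knife [0.32367415 0.08671569]
knife handle [0.33322471 0.00202018]
```

```bash
cat >> h.py <<'E'
def go(*t):
    """world target x,y,z,yaw -> row numbers (shares) from the present pose"""
    s=robot.observe();yaw=s['ee_rot'][2];a=np.radians(yaw);d=np.array(t[:3])-s['tool_pos']
    c,k=np.cos(a),np.sin(a);v=[c*d[0]+k*d[1],k*d[0]-c*d[1],-d[2]]
    tr=-((t[3]-yaw+180)%360-180)
    print('row',np.round(np.array(v)/.5,4),round(np.radians(tr)/2,4),'dist',round(np.linalg.norm(d),4),'turn',round(tr,2))
E
python3 -c "
from h import *
go(.4955,-.0917,.25,85.2)"
```

```text
row [-9.696e-01 -7.739e-01 -7.000e-04] 0.5974 dist 0.6203 turn 68.46
```

>>> carry_out(rows=[0.6,-0.97,-0.774,0,0.597,0.6,-0.97,-0.774,0,0.597,0.6,-0.97,-0.774,0,0.597,0.6,-0.97,-0.774,0,0.597,0.6,-0.97,-0.774,0,0.597])

```text
time: 0.72
tool_pos: [0.3657, 0.1856, 0.2502]
ee_rot: [180.0, -0.0, 99.6]
ft_force: [1.9, 0.0, 0.4]
opening: 0.596
grasp_force: 0.0
```

```bash
python3 -c "
from h import *
go(.4955,-.0917,.25,85.2)"
```

```text
row [-5.901e-01  1.634e-01  5.000e-04] 0.1257 dist 0.3061 turn 14.4
```

>>> carry_out(rows=[0.6,-0.59,0.163,0,0.126,0.6,-0.59,0.163,0,0.126,0.6,-0.59,0.163,0,0.126,0.6,-0.59,0.163,0,0.126,0.6,-0.59,0.163,0,0.126])

```text
time: 1.35
tool_pos: [0.497, -0.0913, 0.25]
ee_rot: [-180.0, -0.0, 85.5]
ft_force: [0.2, 0.4, 0.5]
opening: 0.6
grasp_force: 0.0
```

>>> carry_out(rows=[0.6,0,0,0,0,0.6,0,0,0,0])

```text
time: 1.6
tool_pos: [0.496, -0.0887, 0.2497]
ee_rot: [-179.9, -0.0, 85.5]
ft_force: [-0.5, 0.4, -0.4]
opening: 0.601
grasp_force: 0.0
```

Run:
```python
from h import *
go(.4955,-.0917,.25,85.2)
M,T=cam('wrist'); snap('wrist','w1'); np.savez('pics/w1T.npz',M=M,T=T)
```

```text
row [-0.0061 -0.0005 -0.0005] 0.0024 dist 0.0031 turn 0.27
```

View pics/w1.png

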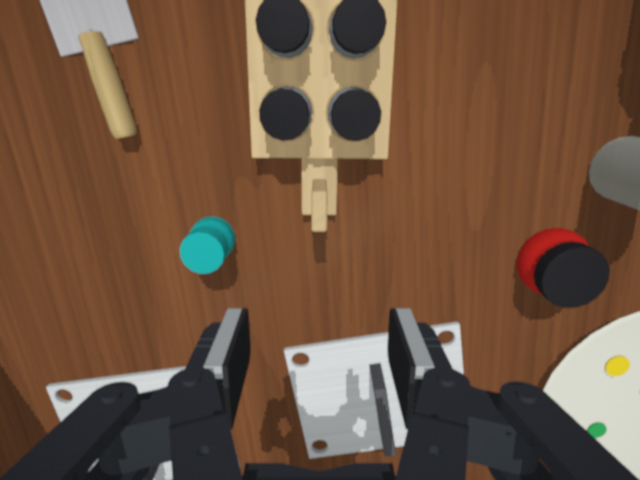

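Run:
```python
from h import *
f=np.load('pics/w1T.npz');M,T=f['M'],f['T']
c=plane(M,T,[(252,158),(388,158)],.022); print(c)   # -x corners y=+55,-55
print('fin -x end',plane(M,T,[(319.5,231)],.06))
x=c[1]-c[0];yaw=np.degrees(np.arctan2(x[1],x[0]))+90;print(yaw,np.linalg.norm(x))
u=np.array([np.cos(np.radians(yaw)),np.sin(np.radians(yaw))]);m=c.mean(0)[:2];print('fin',m-.035*u,'org',m+.065*u)
h=np.array([.5423,.2582]);a=np.radians(79.76);R=np.array([[np.cos(a),-np.sin(a)],[np.sin(a),np.cos(a)]])
for g in(-.3,-.25,-.2,-.18,-.15,-.107): print(g,h+R@[g,0])
print('fin in holder',R.T@(m-.035*u-h))
```

```text
[[ 0.44234144 -0.05345143  0.022     ]
 [ 0.55245169 -0.06219784  0.022     ]]
fin -x end [[ 0.49310647 -0.10754994  0.06      ]]
85.45834872600058 0.11045707713828488
fin [ 0.49462513 -0.09271474] org [0.50254351 0.00697127]
-0.3 [ 0.48896846 -0.03702152]
-0.25 [0.49785705 0.01218207]
-0.2 [0.50674564 0.06138565]
-0.18 [0.51030108 0.08106709]
-0.15 [0.51563423 0.11058924]
-0.107 [0.52327842 0.15290432]
fin in holder [-0.35380052 -0.01546725]
```

```bash
python3 -c "
from h import *
go(.4948,-.0925,.044,85.3)"
```

```text
row [-0.009  -0.0016  0.412 ] 0.0021 dist 0.2061 turn 0.24
```

>>> carry_out(rows=[0.6,-0.009,-0.002,0.1,0.002,0.6,-0.009,-0.002,0.2,0.002,0.6,-0.009,-0.002,0.3,0.002,0.6,-0.009,-0.002,0.37,0.002,0.6,-0.009,-0.002,0.412,0.002])

```text
time: 2.28
tool_pos: [0.4941, -0.0915, 0.0429]
ee_rot: [-179.9, -0.0, 85.4]
ft_force: [0.8, -0.5, 0.1]
opening: 0.599
grasp_force: 0.0
```

>>> carry_out(rows=[0.3,0,0,0,0,0.1,0,0,0,0,0,0,0,0,0,0,0,0,0,0,0,0,0,0,0], squeeze=40)

```text
time: 2.9
tool_pos: [0.4959, -0.0931, 0.0456]
ee_rot: [179.9, -0.0, 85.3]
ft_force: [0.1, 5.1, 6.5]
opening: 0.137
grasp_force: 40.7
```

```bash
python3 -c "
from h import *
s=robot.observe();print(s['tool_pos'],s['ee_rot'],s['opening'],s['grasp_force'],s['ft_force'])
h=np.array([.5423,.2582]);a=np.radians(79.76);R=np.array([[np.cos(a),-np.sin(a)],[np.sin(a),np.cos(a)]])
p=h+R@[-.28,0]; go(p[0],p[1],.044,79.76)"
```

```text
[ 0.49588752 -0.09308831  0.04555083] [ 1.79878710e+02 -1.84453809e-02  8.52636330e+01] 0.13678502376304222 40.73417007923126 [0.09695229 5.08473973 6.53661872]
row [ 0.1504 -0.0192  0.0031] 0.048 dist 0.0758 turn 5.5
```

>>> carry_out(rows=[0,0.015,-0.002,0,0.005,0,0.03,-0.004,0,0.01,0,0.045,-0.006,0,0.015,0,0.06,-0.008,0,0.019,0,0.075,-0.0096,0,0.024])

```text
time: 3.52
tool_pos: [0.4946, -0.057, 0.0456]
ee_rot: [179.8, 0.1, 82.5]
ft_force: [-1.2, -7.6, 6.0]
opening: 0.136
grasp_force: 40.5
```

>>> carry_out(rows=[0,0.015,-0.002,0,0.005,0,0.03,-0.004,0,0.01,0,0.045,-0.006,0,0.015,0,0.06,-0.008,0,0.019,0,0.072,-0.0096,0,0.024])

```text
time: 4.15
tool_pos: [0.4944, -0.0205, 0.0456]
ee_rot: [179.8, 0.1, 79.8]
ft_force: [-1.6, -6.9, 6.3]
opening: 0.133
grasp_force: 40.7
```

>>> carry_out(rows=[0,0,0,0,0])

```text
time: 4.28
tool_pos: [0.4944, -0.0199, 0.0456]
ee_rot: [179.8, 0.0, 79.8]
ft_force: [-0.6, -2.4, 6.7]
opening: 0.135
grasp_force: 40.7
```

Run:
```python
from h import *
s=robot.observe();print(s['tool_pos'],s['ee_rot'],s['ft_force'],s['ft_torque'])
h=np.array([.5423,.2582]);a=np.radians(79.76);R=np.array([[np.cos(a),-np.sin(a)],[np.sin(a),np.cos(a)]])
print(R.T@(s['tool_pos'][:2]-h))
M,T=cam('wrist');snap('wrist','w2');np.savez('pics/w2T.npz',M=M,T=T)
```

```text
[ 0.49438392 -0.01992531  0.04556979] [1.79829966e+02 4.64567189e-02 7.97792520e+01] [-0.61670358 -2.35692317  6.66197079] [-0.29437037  0.21599113 -0.06545006]
[-0.28221339 -0.00228998]
```

View pics/w2.png

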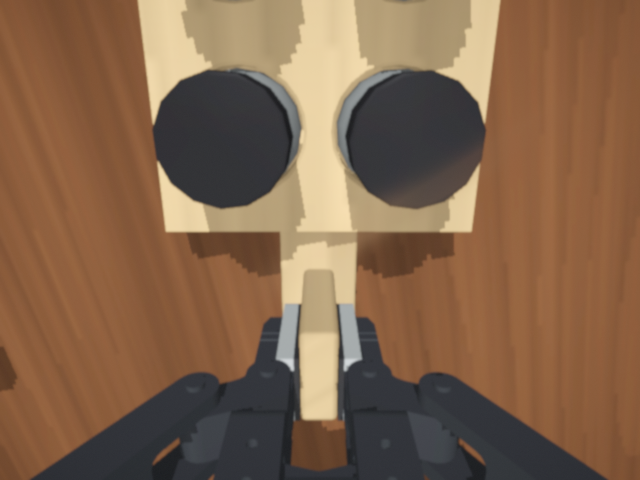

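>>> carry_out(rows=[0,0.01,-0.0015,0,0,0,0.025,-0.003,0,0,0,0.045,-0.0046,0,0,0,0.065,-0.0046,0,0,0,0.085,-0.0046,0,0])

```text
time: 4.95
tool_pos: [0.4996, 0.0218, 0.0456]
ee_rot: [179.8, 0.1, 79.8]
ft_force: [-0.8, -8.0, 6.2]
opening: 0.136
grasp_force: 40.8
```

>>> carry_out(rows=[0,0.02,0,0,0,0,0.04,0,0,0,0,0.06,0,0,0,0,0.075,0,0,0,0,0.085,0,0,0])

```text
time: 5.58
tool_pos: [0.5071, 0.0637, 0.0456]
ee_rot: [179.9, 0.1, 79.8]
ft_force: [-0.7, -8.8, 7.9]
opening: 0.139
grasp_force: 40.9
```

Run:
```python
from h import *
s=robot.observe();print(s['tool_pos'],s['ee_rot'],s['ft_force'],s['ft_torque'])
h=np.array([.5423,.2582]);a=np.radians(79.76);R=np.array([[np.cos(a),-np.sin(a)],[np.sin(a),np.cos(a)]])
print(R.T@(s['tool_pos'][:2]-h))
```

```text
[0.50705847 0.06366624 0.04557948] [1.79856681e+02 8.43422524e-02 7.98022141e+01] [-0.68194472 -8.81625313  7.88995433] [-1.12735165  0.32207034  0.01312233]
[-1.97700129e-01  9.75729910e-05]
```

>>> carry_out(rows=[0,0.015,0,0,0,0,0.035,0,0,0,0,0.055,0,0,0,0,0.075,0,0,0,0,0.09,0,0,0])

```text
time: 6.2
tool_pos: [0.515, 0.108, 0.0456]
ee_rot: [179.9, 0.1, 79.8]
ft_force: [-1.8, -8.2, 8.0]
opening: 0.138
grasp_force: 40.9
```

>>> carry_out(rows=[0,0.015,0,0,0,0,0.03,0,0,0,0,0.045,0,0,0,0,0.055,0,0,0,0,0.065,0,0,0])

```text
time: 6.82
tool_pos: [0.5206, 0.1397, 0.0456]
ee_rot: [179.9, 0.1, 79.8]
ft_force: [-1.1, -8.3, 8.1]
opening: 0.129
grasp_force: 40.9
```

>>> carry_out(rows=[0,0.005,0,0,0,0,0.009,0,0,0,0,0.013,0,0,0])

```text
time: 7.2
tool_pos: [0.5217, 0.146, 0.0456]
ee_rot: [179.9, 0.1, 79.8]
ft_force: [-1.6, -8.6, 8.1]
opening: 0.135
grasp_force: 40.9
```

Run:
```python
from h import *
s=robot.observe();print(s['tool_pos'],s['ee_rot'],s['ft_force'],s['ft_torque'])
h=np.array([.5423,.2582]);a=np.radians(79.76);R=np.array([[np.cos(a),-np.sin(a)],[np.sin(a),np.cos(a)]])
print(R.T@(s['tool_pos'][:2]-h))
```

```text
[0.52172647 0.14597067 0.0455943 ] [1.79895060e+02 9.04825599e-02 7.97797652e+01] [-1.60303609 -8.61451799  8.09739333] [-1.22114562  0.23930814  0.00240438]
[-0.1140991   0.00029462]
```

7 mm expected to contact; creep until the force rises.

>>> carry_out(rows=[0,0.003,0,0,0,0,0.006,0,0,0,0,0.009,0,0,0,0,0.011,0,0,0,0,0.013,0,0,0])

```text
time: 7.82
tool_pos: [0.5226, 0.1511, 0.0456]
ee_rot: [179.9, 0.2, 79.8]
ft_force: [-2.5, -18.6, 10.6]
opening: 0.133
grasp_force: 41.3
```

>>> carry_out(rows=[0,0.001,0,0,0,0,0.002,0,0,0,0,0.003,0,0,0])

```text
time: 8.2
tool_pos: [0.5225, 0.1512, 0.0456]
ee_rot: [180.0, 0.3, 79.8]
ft_force: [-4.1, -23.3, 11.1]
opening: 0.133
grasp_force: 41.5
```

>>> carry_out(rows=[0.35,0,0,0,0,0.35,0,0,0,0,0.35,0,0,0,0])

```text
time: 8.57
tool_pos: [0.5226, 0.1556, 0.0443]
ee_rot: [180.0, -0.0, 79.8]
ft_force: [-0.0, -1.6, -0.1]
opening: 0.35
grasp_force: 0.0
```

>>> carry_out(rows=[0.35,0,0,-0.05,0,0.35,0,0,-0.12,0,0.35,0,0,-0.22,0,0.35,0,0,-0.32,0,0.35,0,0,-0.4,0])

```text
time: 9.2
tool_pos: [0.5227, 0.1556, 0.2465]
ee_rot: [179.9, -0.0, 79.8]
ft_force: [0.6, 0.4, 0.8]
opening: 0.349
grasp_force: 0.0
```

>>> carry_out(rows=[0.35,0,0,0,0,0.35,0,0,0,0])

```text
time: 9.45
tool_pos: [0.522, 0.1554, 0.2434]
ee_rot: [-179.9, 0.0, 79.8]
ft_force: [-0.9, 0.3, -1.2]
opening: 0.345
grasp_force: 0.0
```

Run:
```python
from h import *
go(.5414,-.3081,.25,95.3)
M,T=cam('wrist');p,_=snap('wrist','w3');np.savez('pics/w3T.npz',M=M,T=T)
```

```text
row [-0.9054  0.2024 -0.0132] -0.1353 dist 0.4639 turn -15.51
```

View pics/w3.png

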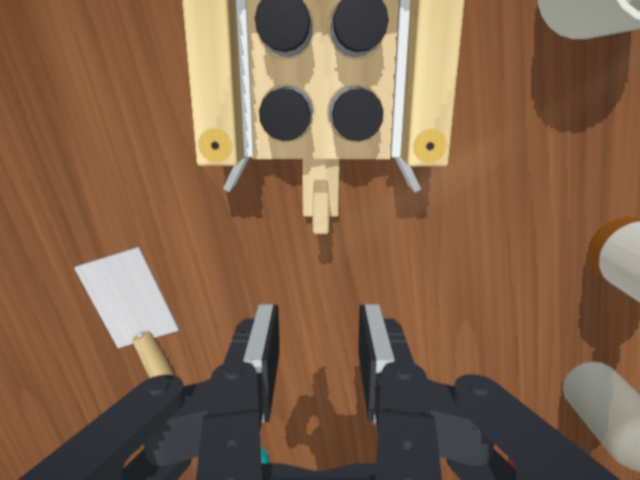

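Run:
```python
from h import *
f=np.load('pics/w3T.npz');M,T=f['M'],f['T']
t=plane(M,T,[(214.5,146),(430,146)],.07);print(t)
d=t[0]-t[1];yaw=np.arctan2(d[1],d[0])-np.pi/2;print(np.degrees(yaw),np.linalg.norm(d))
u=np.array([np.cos(yaw),np.sin(yaw)]);o=t.mean(0)[:2]+.056*u;print('holder',o)
e=plane(M,T,[(252,158),(394,158)],.022)[:,:2];print('tray x',(e-o)@u+.065)
```

```text
[[0.45869117 0.2143775  0.07      ]
 [0.60294927 0.18835449 0.07      ]]
79.77427315680822 0.1465864807054272
holder [0.54076171 0.25647649]
tray x [-0.00645177 -0.00644325]
```

>>> carry_out(rows=[0.6,-0.905,0.202,-0.013,-0.135,0.6,-0.905,0.202,-0.013,-0.135,0.6,-0.905,0.202,-0.013,-0.135,0.6,-0.905,0.202,-0.013,-0.135,0.6,-0.905,0.202,-0.013,-0.135])

```text
time: 10.12
tool_pos: [0.5346, -0.1527, 0.2469]
ee_rot: [-179.9, -0.1, 95.2]
ft_force: [0.8, -0.3, -0.1]
opening: 0.602
grasp_force: 0.0
```

```bash
python3 -c "
from h import *
go(.5414,-.3081,.25,95.3)"
```

```text
row [-0.3108 -0.015  -0.0062] -0.0005 dist 0.1556 turn -0.05
```

>>> carry_out(rows=[0.6,-0.311,-0.015,-0.006,0,0.6,-0.311,-0.015,-0.006,0,0.6,-0.311,-0.015,-0.006,0,0.6,-0.311,-0.015,-0.006,0,0.6,-0.311,-0.015,-0.006,0])

```text
time: 10.75
tool_pos: [0.5418, -0.3055, 0.2502]
ee_rot: [-179.9, -0.1, 95.3]
ft_force: [-0.7, 0.0, -0.1]
opening: 0.604
grasp_force: 0.0
```

Run:
```python
from h import *
go(.5414,-.3081,.25,95.3)
M,T=cam('wrist');p,_=snap('wrist','w4');np.savez('pics/w4T.npz',M=M,T=T)
```

```text
row [-0.0051 -0.0012  0.0004] -0.0004 dist 0.0026 turn -0.04
```

View pics/w4.png

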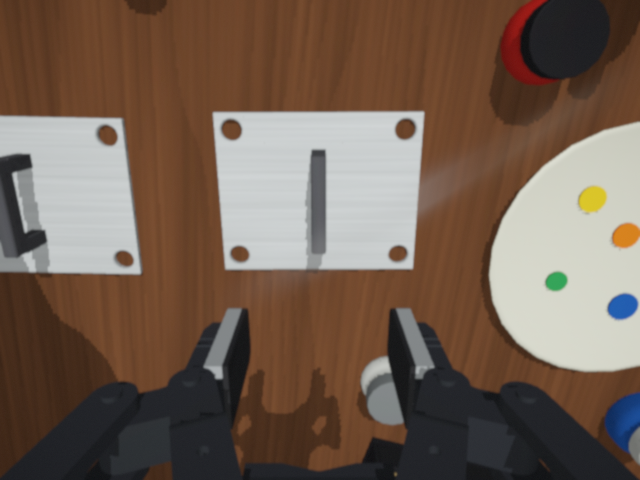

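Run:
```python
from h import *
f=np.load('pics/w4T.npz');M,T=f['M'],f['T']
r=fit(TH,plane(M,T,[(398,254),(405,128.5),(231.5,129),(240,254)],.003));print(r)
print(plane(M,T,[(318.5,150),(318.5,253)],.046))
go(*r[0],.04,r[1])
```

```text
(array([ 0.53980978, -0.30899126]), np.float64(95.42535477971052), np.float64(1.0008467611181462), array([0.5, 0.4, 0.3, 0.2]))
[[ 0.53582872 -0.26485389  0.046     ]
 [ 0.54338796 -0.34758921  0.046     ]]
row [-0.0072 -0.0051  0.4214] -0.0011 dist 0.2107 turn -0.12
```

>>> carry_out(rows=[0.6,-0.007,-0.005,0.1,-0.001,0.6,-0.007,-0.005,0.2,-0.001,0.6,-0.007,-0.005,0.3,-0.001,0.6,-0.007,-0.005,0.37,-0.001,0.6,-0.007,-0.005,0.421,-0.001])

```text
time: 11.42
tool_pos: [0.5397, -0.3081, 0.0394]
ee_rot: [-179.9, -0.1, 95.5]
ft_force: [0.4, 0.5, 0.4]
opening: 0.596
grasp_force: 0.0
```

>>> carry_out(rows=[0.3,0,0,0,0,0.1,0,0,0,0,0,0,0,0,0,0,0,0,0,0,0,0,0,0,0], squeeze=80)

```text
time: 12.05
tool_pos: [0.5408, -0.3102, 0.0428]
ee_rot: [179.9, 0.1, 95.4]
ft_force: [0.2, 3.0, 6.7]
opening: 0.122
grasp_force: 80.2
```

>>> carry_out(rows=[0,0,0,-0.02,0,0,0,0,-0.06,0,0,0,0,-0.13,0,0,0,0,-0.2,0,0,0,0,-0.26,0])

```text
time: 12.68
tool_pos: [0.5396, -0.3104, 0.1726]
ee_rot: [-180.0, 0.0, 95.3]
ft_force: [0.4, -0.2, -3.6]
opening: 0.118
grasp_force: 78.8
```

>>> carry_out(rows=[0,0,0,-0.06,0,0,0,0,-0.1,0,0,0,0,-0.13,0,0,0,0,-0.13,0])

```text
time: 13.18
tool_pos: [0.5401, -0.3105, 0.2371]
ee_rot: [179.9, 0.1, 95.3]
ft_force: [-0.2, 0.1, -3.6]
opening: 0.119
grasp_force: 78.8
```

Run:
```python
from h import *
s=robot.observe();print(s['tool_pos'],s['ee_rot'],s['opening'],s['ft_force'])
go(.5415,.2573,.24,79.77)
```

```text
[ 0.54009141 -0.31054425  0.23709116] [1.79920741e+02 7.57717662e-02 9.53489540e+01] 0.11897400165184828 [-0.16764186  0.10592493 -3.60384956]
row [ 1.1305  0.1087 -0.0058] 0.136 dist 0.5679 turn 15.58
```

>>> carry_out(rows=[0,0.04,0.005,0,0.01,0,0.1,0.01,0,0.02,0,0.17,0.017,0,0.03,0,0.25,0.025,0,0.04,0,0.33,0.033,0,0.05])

```text
time: 13.8
tool_pos: [0.5403, -0.1431, 0.2348]
ee_rot: [-179.9, -0.1, 89.6]
ft_force: [-0.3, 0.4, -3.5]
opening: 0.123
grasp_force: 78.7
```

```bash
python3 -c "
from h import *
go(.5415,.2573,.24,79.77)"
```

```text
row [ 0.8007 -0.0036 -0.0104] 0.0855 dist 0.4004 turn 9.8
```

>>> carry_out(rows=[0,0.08,0,-0.002,0.01,0,0.16,0,-0.004,0.02,0,0.24,0,-0.006,0.03,0,0.32,-0.001,-0.008,0.04,0,0.4,-0.002,-0.01,0.05])

```text
time: 14.42
tool_pos: [0.5405, 0.0568, 0.2399]
ee_rot: [-179.9, 0.0, 83.9]
ft_force: [0.8, -0.3, -4.9]
opening: 0.121
grasp_force: 78.7
```

>>> carry_out(rows=[0,0.08,0,0,0.01,0,0.16,0,0,0.02,0,0.23,0,0,0.027,0,0.28,0,0,0.031,0,0.32,0,0,0.035])

```text
time: 15.05
tool_pos: [0.5576, 0.2157, 0.2396]
ee_rot: [-179.9, 0.1, 79.9]
ft_force: [0.1, -0.8, -3.0]
opening: 0.118
grasp_force: 78.7
```

Run:
```python
from h import *
s=robot.observe();print(s['tool_pos'],s['ee_rot'])
go(.5415,.2573,.15,79.77)
```

```text
[0.557616   0.21571482 0.23956562] [-1.79863017e+02  5.90543408e-02  7.99175307e+01]
row [ 0.0762 -0.0463  0.1791] 0.0013 dist 0.1001 turn 0.15
```

>>> carry_out(rows=[0,0.025,-0.015,0.03,0,0,0.05,-0.03,0.08,0,0,0.07,-0.042,0.13,0.001,0,0.076,-0.046,0.16,0.001,0,0.076,-0.046,0.179,0.001])

```text
time: 15.68
tool_pos: [0.5417, 0.2558, 0.1502]
ee_rot: [-179.9, 0.1, 79.8]
ft_force: [-0.1, -0.3, -3.0]
opening: 0.118
grasp_force: 78.6
```

>>> carry_out(rows=[0,0,0,0,0,0,0,0,0,0])

```text
time: 15.92
tool_pos: [0.543, 0.2559, 0.1525]
ee_rot: [179.9, -0.0, 79.7]
ft_force: [-0.1, -0.4, -3.5]
opening: 0.125
grasp_force: 78.6
```

Run:
```python
from h import *
s=robot.observe();print(s['tool_pos'],s['ee_rot'])
p,d=snap('top','top1');snap('scene','scene1');M,T=cam('wrist');q,_=snap('wrist','w5');np.savez('pics/w5T.npz',M=M,T=T)
a=cv2.resize(p[190:280,165:285],None,fx=5,fy=5,interpolation=cv2.INTER_CUBIC)[:,:,::-1]
b=cv2.resize(q,(200,150))[:,:,::-1]
out=np.zeros((600,800,3),np.uint8);out[:450,:600]=a;out[450:,:200]=b
cv2.imwrite('pics/m1.png',out)
```

```text
[0.54295349 0.25588686 0.15247128] [ 1.79910311e+02 -4.66131744e-02  7.97398714e+01]
```

View pics/m1.png

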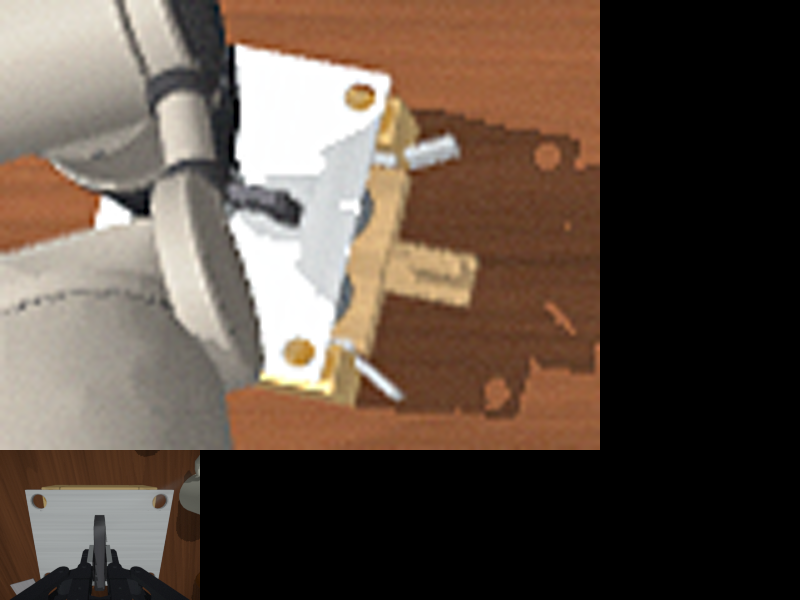

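Run:
```python
from h import *
def holes(p,roi):
    x0,y0,x1,y1=roi;h=cv2.cvtColor(np.ascontiguousarray(p[y0:y1,x0:x1]),cv2.COLOR_RGB2HSV)
    m=(h[:,:,1]>70).astype(np.uint8);n,l,s,c=cv2.connectedComponentsWithStats(m)
    return [(c[i]+[x0,y0],s[i,4],s[i,2:4]) for i in range(1,n) if 15<s[i,4]<3000 and s[i,0]>0 and s[i,1]>0 and s[i,0]+s[i,2]<x1-x0 and s[i,1]+s[i,3]<y1-y0]
p=np.load('pics/top1.npz')['p'];M,T=cam('top')
a=holes(p,(230,204,243,214));b=holes(p,(219,255,230,265));print(a,b)
uv=un([(299.5,351),(360,97)],5,[165,190]);print(uv)
for z in(.11,):
  W=plane(M,T,uv,z+.003);print(fit(TH[[3,0]],W))
f=np.load('pics/w5T.npz');q=np.load('pics/w5.npz')['p'];c=holes(q,(90,130,160,190));d=holes(q,(470,130,545,190));print(c,d)
W=plane(f['M'],f['T'],[c[0][0],d[0][0]],.113) if c and d else None
if W is not None: print(W,fit(TH[[2,1]],W))
```

```text
[(array([236.6 , 209.04]), np.int32(25), array([6, 5], dtype=int32))] [(array([224.5, 260. ]), np.int32(26), array([6, 5], dtype=int32))]
[[224.5 259.8]
 [236.6 209. ]]
(array([0.54297718, 0.25762909]), np.float64(79.77214485185283), np.float64(0.9962874080699603), array([0.3, 0.3]))
[(array([126.99166088, 164.15079917]), np.int32(1439), array([43, 43], dtype=int32))] [(array([509.13109756, 164.96570122]), np.int32(1312), array([41, 42], dtype=int32))]
[[0.4801117  0.3251851  0.113     ]
 [0.62252363 0.29901224 0.113     ]] (array([0.54119536, 0.2570211 ]), np.float64(79.5862323795998), np.float64(0.9917603830484822), array([0.6, 0.6]))
```

>>> carry_out(rows=[0,0,0,0.008,0,0,0,0,0.02,0,0,0,0,0.032,0,0,0,0,0.038,0,0,0,0,0.038,0])

```text
time: 16.7
tool_pos: [0.5421, 0.2561, 0.1322]
ee_rot: [-180.0, 0.0, 79.8]
ft_force: [0.6, 0.3, -3.5]
opening: 0.121
grasp_force: 78.7
```

Run:
```python
from h import *
zs=[]
for i in range(4):
    s=robot.observe();zs.append([*s['tool_pos'],*s['ee_rot']]);p,d=snap('top','top2')
print(np.round(zs,4))
M,T=cam('top')
def zof(d,p):
    v,u=np.indices(d.shape);X=np.linalg.inv(M)@np.stack([u.ravel(),v.ravel(),np.ones(u.size)])*d.ravel();return (T[:3,:3]@X+T[:3,3:]).reshape(3,*d.shape)
W=zof(d,p);d0=np.load('pics/top0.npz');W0=zof(d0['d'],0)
def st(W,p,roi,c):
    x0,y0,x1,y1=roi;z=W[2,y0:y1,x0:x1];m=c(p[y0:y1,x0:x1].astype(int));return np.median(z[m]),m.sum(),z[m].std()
print('walltop',st(W0,d0['p'],(206,205,236,212),lambda q:q.sum(2)>500), st(W0,d0['p'],(192,256,222,263),lambda q:q.sum(2)>500))
print('plate',st(W,p,(214,204,242,264),lambda q:(q.min(2)>225)))
print('bench',np.median(W0[2,270:285,180:220]))
# plate plane
x0,y0,x1,y1=214,204,242,264;m=p[y0:y1,x0:x1].min(2)>225
P=W[:,y0:y1,x0:x1][:,m].T;A=np.c_[P[:,:2]-P[:,:2].mean(0),np.ones(len(P))];k=np.linalg.lstsq(A,P[:,2],rcond=None)[0];print('slopes deg',np.degrees(k[:2]),k[2])
```

```text
[[ 5.421000e-01  2.561000e-01  1.322000e-01 -1.799635e+02  1.660000e-02
   7.977180e+01]
 [ 5.423000e-01  2.561000e-01  1.325000e-01 -1.799900e+02  2.100000e-03
   7.977540e+01]
 [ 5.424000e-01  2.562000e-01  1.327000e-01  1.799853e+02 -1.160000e-02
   7.977510e+01]
 [ 5.424000e-01  2.562000e-01  1.328000e-01  1.799767e+02 -1.630000e-02
   7.977120e+01]]
walltop (np.float64(0.07144115490252867), np.int64(183), np.float64(0.002979722569075119)) (np.float64(0.07162182992540744), np.int64(195), np.float64(0.13315567969929787))
plate (np.float64(0.09610411140880426), np.int64(802), np.float64(0.06543020811537179))
bench 0.0011247247610779443
slopes deg [ -11.16068886 -100.07232759] 0.09839256411324727
```

>>> carry_out(rows=[0,0,0,0.003,0,0,0,0,0.006,0,0,0,0,0.009,0,0,0,0,0.009,0,0,0,0,0.009,0])

```text
time: 17.52
tool_pos: [0.5423, 0.2561, 0.1281]
ee_rot: [180.0, -0.0, 79.8]
ft_force: [-0.0, 0.2, -3.3]
opening: 0.125
grasp_force: 78.7
```

Run:
```python
from h import *
s=robot.observe();print(s['time'],s['tool_pos'],s['ee_rot'],s['ft_force'])
p,d=snap('top','top3');M,T=cam('top')
v,u=np.indices(d.shape);X=np.linalg.inv(M)@np.stack([u.ravel(),v.ravel(),np.ones(u.size)])*d.ravel();W=(T[:3,:3]@X+T[:3,3:]).reshape(3,*d.shape)
x0,y0,x1,y1=214,200,242,268;q=p[y0:y1,x0:x1];P=W[:,y0:y1,x0:x1][:,q.min(2)>225].T;P=P[abs(P[:,2]-np.median(P[:,2]))<.008]
A=np.c_[P[:,:2]-P[:,:2].mean(0),np.ones(len(P))];k=np.linalg.lstsq(A,P[:,2],rcond=None)[0]
print('plate top',np.median(P[:,2])-.0014,len(P),'slopes',np.degrees(k[:2]))
h=cv2.cvtColor(p,cv2.COLOR_RGB2HSV)
M5,T5=cam('wrist');w,_=snap('wrist','w6')
t=cv2.resize(p[195:275,210:250],None,fx=7,fy=7,interpolation=cv2.INTER_CUBIC)
sc,_=snap('scene','scene3')
sc=sc[185:345,370:530];sc=cv2.resize(sc,(500,500),interpolation=cv2.INTER_CUBIC)
out=np.zeros((600,790,3),np.uint8);out[:560,:280]=t;out[:500,285:785]=sc
out[500:600,290:410]=w[110:210,70:190];out[500:600,420:560]=w[110:210,450:590]
cv2.imwrite('pics/m2.png',out[:,:,::-1])
```

```text
17.525 [0.54228467 0.25614585 0.12811734] [ 1.79998304e+02 -5.03819675e-03  7.97725705e+01] [-0.03150981  0.17383035 -3.29586747]
plate top 0.08984569028344531 809 slopes [-0.14424805  0.0059503 ]
```

View pics/m2.png

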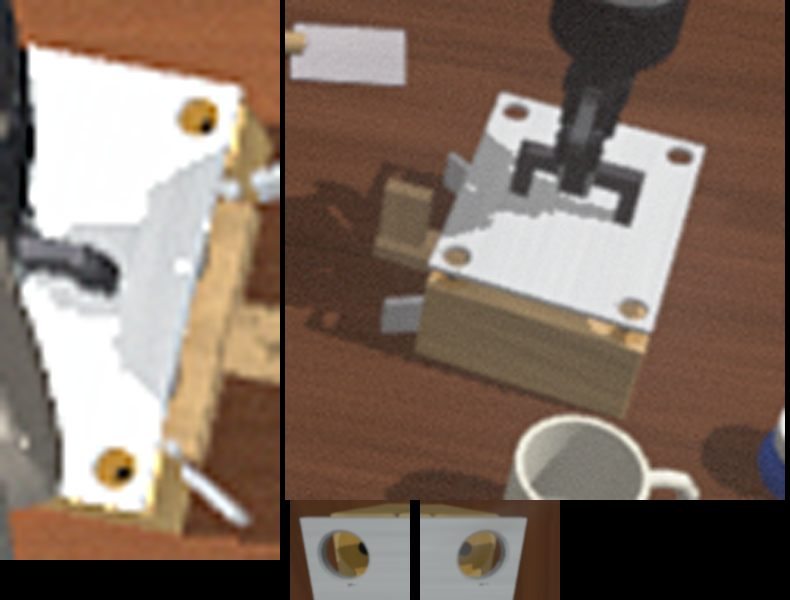

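The last picture shows the tray in the box and the cover level, about 15 mm above the walls. The threads sit inside the holes, offset only by the expected parallax.

```bash
python3 -c "
from plant import robot
print(robot.job_done())"
```

```text
the job is handed in; nothing more can be done
None
```

The tray is fully home in the box with the pots upright, and the arm is holding the cover level about 15 mm above the walls with its holes lined up over the threads; I handed the job in at about 17.7 s.

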